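# Re-rack circuit modules in reverse order

## Task

Move the four circuit modules from the white and grey storage rack into the wooden demonstration board, in reverse order, so that the pupil opposite reads the row as it stood: the module that stands leftmost in the storage rack goes into the rightmost bay of the board, the second from the left into the second from the right, and so on (left and right as seen from the robot). Keep them upright, and leave each sitting flat, centred and square in its own bay.

Things in the scene. Friction and masses are not known exactly. Their poses are not given: they have to be found in the camera images.
- lamp: The lamp module, loose, about 90 g: a yellow plastic block 46 (x) x 40 (y) x 30 mm high, black band round its foot; on top an amber bulb in a brass socket, overall height 56 mm. Origin: centre of the underside; z up. At the start it stands flat in its storage bay, nearly square to it; grip the block fore and aft (along x).
- buzzer: The buzzer module, loose, about 90 g: a blue plastic block 46 (x) x 40 (y) x 30 mm high, black band round its foot; on top a black buzzer disc, overall height 43 mm. Origin: centre of the underside; z up. At the start it stands flat in its storage bay, nearly square to it; grip the block fore and aft (along x).
- switch: The switch module, loose, about 90 g: a red plastic block 46 (x) x 40 (y) x 30 mm high, black band round its foot; on top a white plate with a black rocker, overall height 45 mm. Origin: centre of the underside; z up. At the start it stands flat in its storage bay, nearly square to it; grip the block fore and aft (along x).
- dial: The dial module, loose, about 90 g: a green plastic block 46 (x) x 40 (y) x 30 mm high, black band round its foot; on top a white dial knob with a black pointer line, overall height 45 mm. Origin: centre of the underside; z up. At the start it stands flat in its storage bay, nearly square to it; grip the block fore and aft (along x).
- lamp_bay: Storage bay of the lamp module, fixed: white, 70 (x) x 62 (y) mm, yellow tab on its near edge; it marks the module's first place. Origin: centre of its underside; floor 3 mm above it; above the floor, lips 4 mm high at x +-33.5 mm, walls 10 mm high at y +-30 mm. Its y is the row's, to the robot's left.
- buzzer_bay: Storage bay of the buzzer module, fixed: white, 70 (x) x 62 (y) mm, blue tab on its near edge; it marks the module's first place. Origin: centre of its underside; floor 3 mm above it; above the floor, lips 4 mm high at x +-33.5 mm, walls 10 mm high at y +-30 mm. Its y is the row's, to the robot's left.
- switch_bay: Storage bay of the switch module, fixed: white, 70 (x) x 62 (y) mm, red tab on its near edge; it marks the module's first place. Origin: centre of its underside; floor 3 mm above it; above the floor, lips 4 mm high at x +-33.5 mm, walls 10 mm high at y +-30 mm. Its y is the row's, to the robot's left.
- dial_bay: Storage bay of the dial module, fixed: white, 70 (x) x 62 (y) mm, green tab on its near edge; it marks the module's first place. Origin: centre of its underside; floor 3 mm above it; above the floor, lips 4 mm high at x +-33.5 mm, walls 10 mm high at y +-30 mm. Its y is the row's, to the robot's left.
- board: Wooden board, fixed, 104 (x) x 262 (y) x 18 mm, four bays in a row. Origin: centre of its underside; x away from the robot, y to its left (yaw up to 0.3 rad, as the rack's). Bay floors 18 mm above the origin, centres x 0, y 93, 31, -31, -93 mm (left to right), each 64 (x) x 58 (y) mm inside; above the floor, front and back lips 4 mm high, dividers 10 mm high, 4 mm thick.
- store: Storage rack, fixed: grey slab 104 (x) x 262 (y) x 6 mm under the four white storage bays, whose centres lie on it at x 0, y 93, 31, -31, -93 mm (left to right). Origin: centre of its underside on the table; x away from the robot, y to its left. The rack stands left or right of the board. Nearby, out of the way: a low dish nearer the robot; a screwdriver and a 50 mm pot beyond the racks.

How it is judged (in metres and radians):
At the end, for the whole second after the job is handed in: Each module rests released on the board, in the mirrored bay of its start in the storage rack (shown by its colour-tabbed bay): within 12 mm of the bay centre in x and y, underside within about 4 mm of the floor, upright within 4.5 degrees, sides within 0.3 rad of the board's (((y of lamp_bay in the frame of store between 0.073 and 0.113 m and y of lamp in the frame of board between -0.105 and -0.081 m) or (y of lamp_bay in the frame of store between 0.011 and 0.051 m and y of lamp in the frame of board between -0.043 and -0.019 m) or (y of lamp_bay in the frame of store between -0.051 and -0.011 m and y of lamp in the frame of board between 0.019 and 0.043 m) or (y of lamp_bay in the frame of store between -0.113 and -0.073 m and y of lamp in the frame of board between 0.081 and 0.105 m)) and x of lamp in the frame of board between -0.012 and 0.012 m and z of lamp in the frame of board between 0.014 and 0.022 m and angle between each of lamp, buzzer, switch, dial's own z axis and vertical below 0.08 rad and linear speed of each of lamp, buzzer, switch, dial below 0.02 m/s and (angle between the x axis of lamp and the x axis of board, either way round below 0.3 rad or angle between the x axis of lamp and the y axis of board, either way round below 0.3 rad) and ((y of buzzer_bay in the frame of store between 0.073 and 0.113 m and y of buzzer in the frame of board between -0.105 and -0.081 m) or (y of buzzer_bay in the frame of store between 0.011 and 0.051 m and y of buzzer in the frame of board between -0.043 and -0.019 m) or (y of buzzer_bay in the frame of store between -0.051 and -0.011 m and y of buzzer in the frame of board between 0.019 and 0.043 m) or (y of buzzer_bay in the frame of store between -0.113 and -0.073 m and y of buzzer in the frame of board between 0.081 and 0.105 m)) and x of buzzer in the frame of board between -0.012 and 0.012 m and z of buzzer in the frame of board between 0.014 and 0.022 m and (angle between the x axis of buzzer and the x axis of board, either way round below 0.3 rad or angle between the x axis of buzzer and the y axis of board, either way round below 0.3 rad) and ((y of switch_bay in the frame of store between 0.073 and 0.113 m and y of switch in the frame of board between -0.105 and -0.081 m) or (y of switch_bay in the frame of store between 0.011 and 0.051 m and y of switch in the frame of board between -0.043 and -0.019 m) or (y of switch_bay in the frame of store between -0.051 and -0.011 m and y of switch in the frame of board between 0.019 and 0.043 m) or (y of switch_bay in the frame of store between -0.113 and -0.073 m and y of switch in the frame of board between 0.081 and 0.105 m)) and x of switch in the frame of board between -0.012 and 0.012 m and z of switch in the frame of board between 0.014 and 0.022 m and (angle between the x axis of switch and the x axis of board, either way round below 0.3 rad or angle between the x axis of switch and the y axis of board, either way round below 0.3 rad) and ((y of dial_bay in the frame of store between 0.073 and 0.113 m and y of dial in the frame of board between -0.105 and -0.081 m) or (y of dial_bay in the frame of store between 0.011 and 0.051 m and y of dial in the frame of board between -0.043 and -0.019 m) or (y of dial_bay in the frame of store between -0.051 and -0.011 m and y of dial in the frame of board between 0.019 and 0.043 m) or (y of dial_bay in the frame of store between -0.113 and -0.073 m and y of dial in the frame of board between 0.081 and 0.105 m)) and x of dial in the frame of board between -0.012 and 0.012 m and z of dial in the frame of board between 0.014 and 0.022 m and (angle between the x axis of dial and the x axis of board, either way round below 0.3 rad or angle between the x axis of dial and the y axis of board, either way round below 0.3 rad)); the robot touches nothing.
It fails at once if a module is tipped over (more than 35 degrees) (angle between any of lamp, buzzer, switch, dial's own z axis and vertical above 0.61 rad).
It also fails if it takes over 104 s, if anything falls off the work surface, if the arm or the gripper's body presses on something with over 40 N, if the wrist force passes 120 N, or if a joint passes its speed limit or range.

## Robot

A 7-joint arm with a two-finger parallel gripper is mounted at the origin on the work surface. World frame = base frame: x ahead of the robot, y to its left, z up, the work surface at z = 0. Lengths are in m, angles in degrees, forces in N, time in s.
With the tool pointing down it reaches from about 0.425 to 0.975 m from the base axis. Payload 16.7 kg.
Tool frame: the origin (TCP) lies between the finger pads; the fingertips stand 14 mm ahead of it and the grasp point (between the pads) lies 5 mm behind it; z points along the fingers, y is the line along which they close (so a half turn about z gives the same grasp; the last joint's range is limited). The gripper opens to 85 mm and grips with 20 to 120 N. Pads are 22 mm wide; open, the fingers measure 114 mm over their backs; the gripper's body (76 mm by 85 mm) begins 54 mm behind the grasp point. The pads swing forward as they close: fully open they stand 13 mm farther back than shut.
Start: joints at [-80.988, 24.414, 4.234, 92.017, -1.954, 63.644, -3.845], TCP at [0.204, 0.643, 0.245] pointing down, gripper open.
Joint ranges: [-163.25, 163.25], [-28.42, 122.38], [-70.27, 78.77], [12.13, 141.07], [-58.53, 238.53], [9.26, 117.41], [-156.51, 156.51]. Speed limits (degrees/s): [108.29, 108.29, 136.94, 136.94, 172.46, 172.46, 172.46].

## Interface

Orientations are given as a 3x3 rotation matrix whose columns are the frame's x, y, z axes.
In Python, from workcell import ctrl gives the robot as it stands. The module is installed in compiled form; this text tells all that it offers.
- The arm moves only by the tool jog_arm, never from a script. Its arguments are lists of equal length, an entry for each row: "xyz": the shift along the tool's x, y, z as a fraction of full scale, a list of three; "twist": the turn about the tool's z as a fraction of full scale. A call has 1 to 12 rows; each row shifts and turns the commanded pose from where the row before left it, along the tool's axes as they then stand; what a row does not reach is not made up. Full scale, the value 1, is 200 mm for a shift and pi rad for a turn. A row lasts 1/10 s, in which the tool goes at most 50 mm and 8.59 degrees, less where a joint would pass 70% of its speed; a pose out of reach is approached as far as the arm can. A call with a number of a shift or a turn outside -1 to 1 is refused whole. A call with a gripper value outside its range is refused whole. "hand" is the opening, from -1 (shut) to 1 (fully open), set as the call begins (left out, the last holds). The fingers move at their own pace and stop on an object; "force" is the grip in N (left out, the last holds). Time passes only in rows, so rows that do not move let the fingers close. It gives the time, the measured TCP pose, the force, the opening and the grip force at its end, in the units of the state.
- ctrl.get_obs(): the state, without advancing time (a new reading comes with each control period).
- ctrl.camera(name): name is "scene" or "top" or "wrist"; returns the picture (384x512x3 uint8, blue, green, red); there is no depth.
- ctrl.get_calibration(name): a dict with "mtx" (3x3 intrinsics, pixels), "view" (4x4, takes a point from world to camera coordinates); the wrist camera has in their place "T_tool_cam" (4x4, takes a point from camera to tool coordinates, whose origin is the TCP and whose axes are the flange's). Camera axes: x right, y up, looking along -z (the intrinsics and any distortion apply to the point x, -y, -z); pixel columns grow to the right and rows downward; lengths in m; the calibration is good to about 2 mm. A picture is of the moment at which its call begins: read the wrist's pose just before it. get_calibration takes no time and is no camera call.
- ctrl.job_done(): hands the job in; it is judged then, once.
Trained networks look in the newest picture that a camera, given by its name, has taken for a name from the list of things; names that differ only in an ending like _2 or _b are one class to them, and where a whole thing is asked for, a point or a joint stands for the part that bears it (a point fixed in the world has none). Each returns a list of dicts, best first, with "p" (0 to 1); they miss things now and then, are a little off and sometimes report something else, mostly with a low value. They report only what shows in the picture. A call takes as long as a camera call.
- ctrl.find_in(camera, thing): "location" ([x, y, z] in m, in world coordinates, good to about 4 mm: the middle of the surface that is visible of it).
The state is a dict: "time": time; "joints": joint angles; "qvel": joint speeds; "joint_torque": joint torques, N m; "tool_pos": TCP position; "tool_rot": TCP orientation; "contact_force": force on the tool from outside, world axes, zero at the start; "ft_torque": the same for the moment, N m; "width": finger opening in m; "gripper_force": force on a finger pad.
Only numpy, scipy, OpenCV 4.12 (cv2) and the standard library are available. Lean on these libraries where they do the work, as an engineer would, in place of code of your own. Each camera call takes 0.05 s, during which the arm holds its last target. There are 200 camera calls.

## Working session

There is one attempt and no reset: what is moved stays moved. The work goes in short steps, Python scripts to look and compute and a tool call to move; the robot and the scene stay as the last step left them, time stands still between calls to the robot, and variables do not carry over. Pictures are saved under pics/ and viewed, at most 14 in all, crops included, and the job is handed in when it is done.

Besides the shell and the picture viewer there is one more tool, called after "Request:" by a JSON object that holds its "method" and its "body", one argument or row to a line. jog_arm: Moves the arm, as the interface text tells. Shift numbers are shares of 200 mm and turn numbers shares of pi rad, none past 1 either way. Its arguments: {"type":"object","properties":{"xyz":{"type":"array","items":{"type":"array","items":{"type":"number"}}},"twist":{"type":"array","items":{"type":"number"}},"hand":{"type":"number"},"force":{"type":"number"}},"required":["xyz","twist"]}

```bash
mkdir -p pics; python3 - <<'E'
from workcell import ctrl
import cv2,numpy as np
np.set_printoptions(precision=4,suppress=True)
o=ctrl.get_obs();print(o['time'],o['tool_pos'],o['tool_rot'],o['width'],o['contact_force'])
a=ctrl.camera('top');cv2.imwrite('pics/top1.png',a)
b=ctrl.camera('scene');cv2.imwrite('pics/scene1.png',b)
for n in ['lamp','buzzer','switch','dial','lamp_bay','buzzer_bay','switch_bay','dial_bay','board','store']:
  for c in ['top','scene']:
    print(n,c,[(np.round(d['location'],4),round(d['p'],2)) for d in ctrl.find_in(c,n)[:2]])
print(ctrl.get_calibration('top'));print(ctrl.get_calibration('wrist'));print(ctrl.get_obs()['time'])
E
```

```text
0.0 [0.2038 0.6431 0.2446] [[-0.9533  0.3021 -0.0003]
 [ 0.3021  0.9533 -0.0012]
 [-0.0001 -0.0012 -1.    ]] 0.08549983599826423 [-0.2242 -0.4077 -0.5424]
lamp top []
lamp scene [(array([0.5747, 0.1914, 0.035 ]), 0.83), (array([0.5882, 0.2598, 0.0107]), 0.63)]
buzzer top [(array([0.5578, 0.2407, 0.0385]), 0.92)]
buzzer scene [(array([0.5739, 0.2533, 0.0379]), 0.66), (array([0.5955, 0.1261, 0.0022]), 0.32)]
switch top [(array([0.5677, 0.0562, 0.0402]), 0.91), (array([0.5669, 0.1114, 0.0402]), 0.39)]
switch scene [(array([0.5833, 0.0636, 0.0369]), 0.59)]
dial top [(array([0.567 , 0.112 , 0.0398]), 0.91)]
dial scene [(array([0.5804, 0.1288, 0.0346]), 0.66)]
lamp_bay top [(array([0.5462, 0.1749, 0.01  ]), 0.92)]
lamp_bay scene [(array([0.592 , 0.1843, 0.0099]), 0.84)]
buzzer_bay top [(array([0.5346, 0.2341, 0.012 ]), 0.91)]
buzzer_bay scene [(array([0.5894, 0.2571, 0.0128]), 0.82), (array([0.594 , 0.1851, 0.0098]), 0.37)]
switch_bay top [(array([0.5512, 0.0589, 0.009 ]), 0.9)]
switch_bay scene [(array([0.5995, 0.0555, 0.0082]), 0.66)]
dial_bay top [(array([0.5447, 0.1239, 0.0108]), 0.95)
[... 260 characters left out ...]
)]
store scene [(array([0.6099, 0.1998, 0.0049]), 0.82)]
{'mtx': array([[374.7803,   0.    , 252.1432],
       [  0.    , 374.7803, 195.4386],
       [  0.    ,   0.    ,   1.    ]]), 'view': array([[ 0.0054, -0.9991,  0.043 , -0.0171],
       [ 0.9904,  0.0113,  0.1379, -0.5528],
       [-0.1382,  0.0419,  0.9895, -0.7334],
       [ 0.    ,  0.    ,  0.    ,  1.    ]])}
{'mtx': array([[327.8437,   0.    , 260.1771],
       [  0.    , 327.8437, 190.6383],
       [  0.    ,   0.    ,   1.    ]]), 'T_tool_cam': array([[ 0.0009,  0.9555,  0.2949,  0.0744],
       [ 1.    , -0.0011,  0.0003,  0.0008],
       [ 0.0006,  0.2949, -0.9555, -0.1288],
       [ 0.    ,  0.    ,  0.    ,  1.    ]])}
1.1
```

View pics/top1.png

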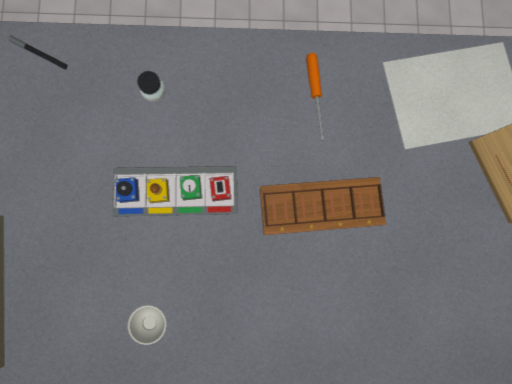

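```bash
cat > h.py <<'E'
from workcell import ctrl
import cv2,numpy as np
np.set_printoptions(precision=4,suppress=True)
def topray(uv,z,cam='top',view=None):
    c=ctrl.get_calibration(cam);V=c['view'] if view is None else view
    R,t=V[:3,:3],V[:3,3];C=-R.T@t
    uv=np.atleast_2d(np.float64(uv));n=np.c_[uv,np.ones(len(uv))]@np.linalg.inv(c['mtx']).T
    d=(n*[1,-1,-1])@R
    return C+d*((z-C[2])/d[:,2])[:,None]
def wristview(o):
    T=np.eye(4);T[:3,:3]=o['tool_rot'];T[:3,3]=o['tool_pos']
    return np.linalg.inv(T@ctrl.get_calibration('wrist')['T_tool_cam'])
def proj(P,cam='top',view=None):
    c=ctrl.get_calibration(cam);V=c['view'] if view is None else view
    p=np.atleast_2d(P)@V[:3,:3].T+V[:3,3]
    p=(p*[1,-1,-1])@c['mtx'].T
    return p[:,:2]/p[:,2:]
E
python3 - <<'E'
from h import *
a=cv2.imread('pics/top1.png')
f=lambda r:cv2.resize(r,None,fx=5,fy=5,interpolation=cv2.INTER_CUBIC)
cv2.imwrite('pics/c1.png',np.vstack([f(a[162:222,110:240]),f(a[176:236,258:388])]))
hsv=cv2.cvtColor(a,cv2.COLOR_BGR2HSV)
m=cv2.inRange(hsv[:,255:395],(3,70,40),(22,255,255))
ys,xs=np.nonzero(m[170:240]);r=cv2.minAreaRect(np.c_[xs+255,ys+170].astype(np.float32));b=cv2.boxPoints(r)
print(b);P=topray(b,.022);print(P,P.mean(0))
for n,lo,hi in [('buzzer',(105,120,40),(125,255,255)),('lamp',(20,120,60),(32,255,255)),('dial',(60,120,40),(85,255,255)),('switch',(172,120,60),(180,255,255))]:
    m=cv2.inRange(hsv,lo,hi)
    ys,xs=np.nonzero(m[165:203,110:240]);r=cv2.minAreaRect(np.c_[xs+110,ys+165].astype(np.float32));b=cv2.boxPoints(r);P=topray(b,.039)
    print(n,r,P[:,:2].tolist(),P.mean(0))
E
```

```text
[[259.1518 185.8207]
 [381.3863 175.6345]
 [385.4483 224.3793]
 [263.2138 234.5655]]
[[ 0.5759 -0.0279  0.022 ]
 [ 0.6015 -0.2915  0.022 ]
 [ 0.4966 -0.2957  0.022 ]
 [ 0.4734 -0.0366  0.022 ]] [ 0.5369 -0.1629  0.022 ]
buzzer ((126.5, 189.5), (23.0, 21.0), 90.0) [[0.585596532780087, 0.26571948593580635], [0.5861661904513876, 0.22340872042127216], [0.5387958833893144, 0.22116755110006814], [0.5383443652104296, 0.26312827240659864]] [0.5622 0.2434 0.039 ]
lamp ((157.02658081054688, 189.89825439453125), (22.816017150878906, 20.554370880126953), 86.18592071533203) [[0.5839192437096455, 0.2050760398270257], [0.5873221326150708, 0.1635930309682373], [0.5402926687078617, 0.15880573573239795], [0.537051397934003, 0.19996354215566234]] [0.5621 0.1819 0.039 ]
dial ((190.02940368652344, 186.88233947753906), (22.16529083251953, 18.637250900268555), 85.60128784179688) [[0.5903733465503267, 0.13645513416716165], [0.5938874777143444, 0.0985243415543322], [0.5479606655065451, 0.0939127904124583], [0.544596691865043, 0.13155454614723913]] [0.5692 0.1151 0.039 ]
switch ((0.0, 0.0), (0.0, 0.0), 0.0) [[0.9713957042635857, 0.533058461165196], [0.9713957042635857, 0.533058461165196], [0.9713957042635857, 0.533058461165196], [0.9713957042635857, 0.533058461165196]] [0.9714 0.5331 0.039 ]
```

View pics/c1.png

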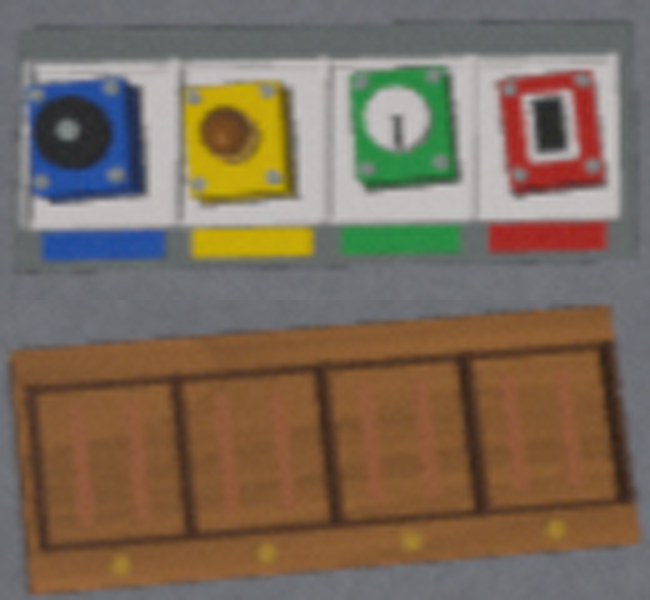

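```bash
python3 - <<'E'
from h import *
S=lambda L,ox,oy:np.array(L)/5-.4+[ox,oy]
an=lambda v:np.degrees(np.arctan2(v[1],v[0]))
mods=dict(buzzer=[(45,92),(110,86),(117,174),(41,182)],lamp=[(194,98),(267,89),(273,177),(199,187)],dial=[(361,80),(432,76),(440,161),(367,169)],switch=[(509,88),(583,79),(592,166),(519,175)])
for n,L in mods.items():
    P=topray(S(L,110,162),.040);print(n,P.mean(0),an(P[0]-P[3]),an(P[1]-P[2]),an(P[0]-P[1])-90,an(P[3]-P[2])-90)
B=lambda L,z:topray(S(np.array(L)-[0,300],258,176),z)
P=B([(10,352),(612,307),(640,541),(33,593)],.022);print('board outer',P,P.mean(0),an(P[0]-P[1])-90,an(P[3]-P[2])-90,an(P[0]-P[3]),an(P[1]-P[2]),[np.linalg.norm(P[i]-P[i-1]) for i in range(4)])
P=B([(35,388),(608,345),(624,500),(45,548)],.022);print('inner',P.mean(0),an(P[0]-P[1])-90,an(P[3]-P[2])-90)
P=B([(121,565),(266,552),(411,540),(555,528)],.022);print('pegs',P,P.mean(0),an(P[0]-P[3])-90)
P=topray(S([(25,62),(616,55),(620,220),(28,229)],110,162),.015);print('store',P,P.mean(0),an(P[0]-P[1])-90)
E
```

```text
buzzer [0.5645 0.2457 0.04  ] 0.6153813849642878 7.221229220698313 6.2114441882317095 6.813653651876535
lamp [0.5635 0.1833 0.04  ] 5.599576519065951 5.969206111377417 7.9882555003128175 8.507102874431155
dial [0.571  0.1159 0.04  ] 5.545665405388282 6.741186940237164 4.07830684972383 7.025740448913439
switch [0.5695 0.0543 0.04  ] 7.5931368811203885 6.65503861034708 7.838310423687915 7.770609068946257
board outer [[ 0.5756 -0.0289  0.022 ]
 [ 0.5984 -0.2883  0.022 ]
 [ 0.4979 -0.2961  0.022 ]
 [ 0.4742 -0.0387  0.022 ]] [ 0.5365 -0.163   0.022 ] 5.037272528822129 5.257529034400193 5.54800384240413 4.417491481529477 [np.float64(0.1018376087491788), np.float64(0.2604570245844928), np.float64(0.10084589186121536), np.float64(0.258460320794976)]
inner [ 0.5376 -0.1647  0.022 ] 4.9913116090692995 5.173656153518124
pegs [[ 0.4861 -0.0755  0.022 ]
 [ 0.492  -0.1366  0.022 ]
 [ 0.4975 -0.1981  0.022 ]
 [ 0.5031 -0.2598  0.022 ]] [ 0.4947 -0.1675  0.022 ] 5.2679554909775845
store [[0.5985 0.2768 0.015 ]
 [0.605  0.0282 0.015 ]
 [0.5341 0.0256 0.015 ]
 [0.5278 0.2717 0.015 ]] [0.5664 0.1506 0.015 ] 1.4999833563899614
```

```bash
cat >> h.py <<'E'
def plan(*wps):
    """wps (x,y,z,yaw deg of tool y); prints twist total, then shift in tool axes after the twist, in full-scale units"""
    o=ctrl.get_obs();p=o['tool_pos'];y=np.degrees(np.arctan2(o['tool_rot'][1,1],o['tool_rot'][0,1]))
    print('t',o['time'],'at',p,'yaw',y)
    for w in wps:
        a=np.radians(w[3]);Y=np.array([np.cos(a),np.sin(a)]);X=np.array([-Y[1],Y[0]])
        d=np.array(w[:3])-p
        print(w,'twist',round((y-w[3])/180,4),'shift',np.round(np.array([X@d[:2],Y@d[:2],-d[2]])/.2,4))
        p=np.array(w[:3]);y=w[3]
E
python3 -c "
from h import *
plan((.567,.15,.2446,6.))"
```

```text
t 1.1 at [0.2039 0.6434 0.2453] yaw 72.41497669697573
(0.567, 0.15, 0.2446, 6.0) twist 0.369 shift [-2.6434  1.5477  0.0035]
```

Request:
{"method": "jog_arm", "body": {
  "xyz": [
    [0, 0, 0],
    [0, 0, 0],
    [0, 0, 0],
    [0, 0, 0],
    [0, 0, 0],
    [0, 0, 0],
    [0, 0, 0],
    [0, 0, 0],
    [-0.1, 0.06, 0],
    [-0.2, 0.117, 0],
    [-0.2, 0.117, 0],
    [-0.2, 0.117, 0]
  ],
  "twist": [0.0461, 0.0461, 0.0461, 0.0461, 0.0461, 0.0461, 0.0461, 0.0461, 0, 0, 0, 0],
  "hand": 1
}}

```text
time: 2.3
tool_pos: [0.3011, 0.5114, 0.2453]
tool_rot: [[-0.106, 0.994, 0.0], [0.994, 0.106, 0.0], [0.0, 0.0, -1.0]]
contact_force: [1.7, 0.9, -0.4]
width: 0.0854
gripper_force: 0.0
```

Request:
{"method": "jog_arm", "body": {
  "xyz": [
    [-0.2, 0.117, 0],
    [-0.2, 0.117, 0],
    [-0.2, 0.117, 0],
    [-0.2, 0.117, 0],
    [-0.2, 0.117, 0],
    [-0.2, 0.117, 0],
    [-0.2, 0.117, 0],
    [-0.2, 0.117, 0],
    [-0.2, 0.117, 0],
    [-0.1, 0.055, 0],
    [-0.04, 0.028, 0],
    [0, 0, 0]
  ],
  "twist": [0, 0, 0, 0, 0, 0, 0, 0, 0, 0, 0, 0]
}}

```text
time: 3.5
tool_pos: [0.5675, 0.1501, 0.2453]
tool_rot: [[-0.103, 0.995, 0.0], [0.995, 0.103, -0.0], [-0.0, 0.0, -1.0]]
contact_force: [-0.4, 0.2, 0.2]
width: 0.0853
gripper_force: 0.0
```

```bash
python3 - <<'E'
from h import *
o=ctrl.get_obs();plan((.5695,.0543,.16,6));a=ctrl.camera('wrist');cv2.imwrite('pics/w1.png',a);np.save('w1.npy',wristview(o))
for n in ['lamp','buzzer','switch','dial']:
    print(n,[(np.round(d['location'],4),round(d['p'],2)) for d in ctrl.find_in('wrist',n)[:2]])
E
```

```text
t 3.5 at [0.5675 0.1501 0.2453] yaw 5.936073972470087
(0.5695, 0.0543, 0.16, 6) twist -0.0004 shift [-0.4776 -0.0402  0.4264]
lamp [(array([0.5611, 0.1856, 0.0408]), 0.9), (array([0.5522, 0.1832, 0.0084]), 0.52)]
buzzer [(array([0.5641, 0.2483, 0.0386]), 0.9)]
switch [(array([0.5658, 0.0652, 0.0348]), 0.68)]
dial [(array([0.5683, 0.1217, 0.0366]), 0.72), (array([ 0.526 , -0.0756,  0.0215]), 0.16)]
```

View pics/w1.png

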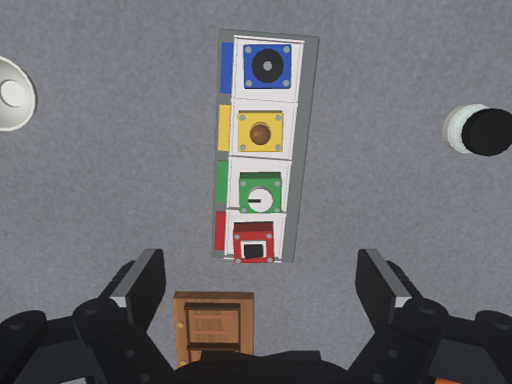

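```bash
python3 - <<'E'
from h import *
V=np.load('w1.npy');an=lambda v:np.degrees(np.arctan2(v[1],v[0]))
mods=dict(buzzer=[(248,51),(287,49),(287,82),(248,84)],lamp=[(242,117),(280,116),(279,149),(240,149)],dial=[(242,181),(278,181),(281,209),(243,211)],switch=[(238,236),(270,235),(272,260),(238,262)])
for n,L in mods.items():
    P=topray(L,.040,'wrist',V);print(n,P.mean(0),an(P[1]-P[0]),an(P[2]-P[3]))
P=topray([(234,38),(304,40),(283,262),(222,258)],.015,'wrist',V);print('store',P,an(P[0]-P[3])-90,an(P[1]-P[2])-90)
E
```

```text
buzzer [0.5654 0.2465 0.04  ] 8.692349187366673 8.777677605509734
lamp [0.5651 0.1833 0.04  ] 7.470894310219991 6.00531630366411
dial [0.5729 0.117  0.04  ] 6.015071315658075 9.237921235726596
switch [0.5722 0.0539 0.04  ] 7.9899201519519245 9.816415923642923
store [[0.5294 0.2713 0.015 ]
 [0.5994 0.2768 0.015 ]
 [0.6097 0.0263 0.015 ]
 [0.5347 0.0239 0.015 ]] 1.225702710426603 2.350956821124427
```

```bash
python3 -c "
from h import *
plan((.571,.054,.15,7),(.571,.054,.027,7),(.571,.054,.14,7),(.5287,-.0714,.14,5.1),(.5287,-.0714,.036,5.1),(.5287,-.0714,.14,5.1),(.572,.1165,.14,7))"
```

```text
t 3.75 at [0.5664 0.1524 0.2453] yaw 6.157137583729555
(0.571, 0.054, 0.15, 7) twist -0.0047 shift [-0.4911 -0.0372  0.4765]
(0.571, 0.054, 0.027, 7) twist 0.0 shift [0.    0.    0.615]
(0.571, 0.054, 0.14, 7) twist 0.0 shift [ 0.     0.    -0.565]
(0.5287, -0.0714, 0.14, 5.1) twist 0.0106 shift [-0.6057 -0.2664 -0.    ]
(0.5287, -0.0714, 0.036, 5.1) twist 0.0 shift [0.   0.   0.52]
(0.5287, -0.0714, 0.14, 5.1) twist 0.0 shift [ 0.    0.   -0.52]
(0.572, 0.1165, 0.14, 7) twist -0.0106 shift [ 0.9061  0.3294 -0.    ]
```

Request:
{"method": "jog_arm", "body": {
  "xyz": [
    [-0.08, 0, 0.08],
    [-0.1, -0.01, 0.1],
    [-0.1, -0.01, 0.1],
    [-0.1, -0.01, 0.1],
    [-0.08, -0.007, 0.07],
    [-0.031, 0, 0.026],
    [0, 0, 0],
    [0, 0, 0],
    [0, 0, 0]
  ],
  "twist": [-0.005, 0, 0, 0, 0, 0, 0, 0, 0]
}}

```text
time: 4.65
tool_pos: [0.5717, 0.0538, 0.1508]
tool_rot: [[-0.122, 0.993, 0.001], [0.993, 0.122, 0.001], [0.001, 0.001, -1.0]]
contact_force: [0.1, -0.5, 0.0]
width: 0.0855
gripper_force: 0.0
```

```bash
python3 -c "
from h import *
plan((.571,.054,.027,7))
V=wristview(ctrl.get_obs());a=ctrl.camera('wrist');cv2.imwrite('pics/w2.png',a)
plan((.571,.054,.027,7))
print(proj([(.571,.054,.039)],'wrist',V))"
```

```text
t 4.65 at [0.5717 0.0538 0.1508] yaw 7.018266514411096
(0.571, 0.054, 0.027, 7) twist 0.0001 shift [ 0.0014 -0.0033  0.6192]
t 4.7 at [0.5717 0.0536 0.1508] yaw 7.014258921232669
(0.571, 0.054, 0.027, 7) twist 0.0001 shift [ 0.0022 -0.003   0.6188]
[[257.6345 191.8093]]
```

View pics/w2.png

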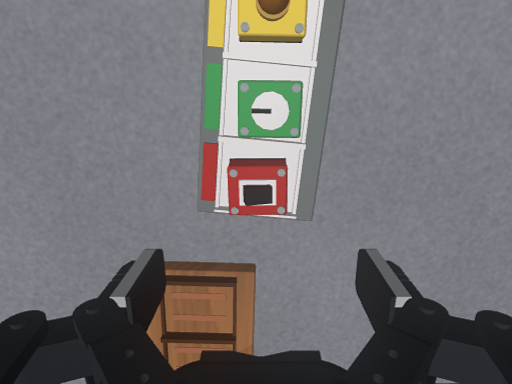

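Request:
{"method": "jog_arm", "body": {
  "xyz": [
    [0, 0, 0.06],
    [0, 0, 0.12],
    [0, 0, 0.12],
    [0, 0, 0.12],
    [0, 0, 0.1],
    [0, 0, 0.06],
    [0, 0, 0.039],
    [0, 0, 0],
    [0, 0, 0]
  ],
  "twist": [0, 0, 0, 0, 0, 0, 0, 0, 0]
}}

```text
time: 5.6
tool_pos: [0.5717, 0.0525, 0.0268]
tool_rot: [[-0.121, 0.993, 0.001], [0.993, 0.121, 0.0], [0.0, 0.001, -1.0]]
contact_force: [-0.5, -0.2, 0.7]
width: 0.0857
gripper_force: 0.0
```

Request:
{"method": "jog_arm", "body": {
  "xyz": [
    [0, 0, 0],
    [0, 0, 0],
    [0, 0, 0],
    [0, 0, 0],
    [0, 0, 0],
    [0, 0, 0],
    [0, 0, 0],
    [0, 0, 0]
  ],
  "twist": [0, 0, 0, 0, 0, 0, 0, 0],
  "hand": -1,
  "force": 40
}}

```text
time: 6.4
tool_pos: [0.5716, 0.0526, 0.027]
tool_rot: [[-0.121, 0.993, 0.001], [0.993, 0.121, 0.0], [0.0, 0.001, -1.0]]
contact_force: [-1.7, 0.0, 7.8]
width: 0.0453
gripper_force: 40.7
```

Request:
{"method": "jog_arm", "body": {
  "xyz": [
    [0, 0, -0.05],
    [0, 0, -0.1],
    [0, 0, -0.12],
    [0, 0, -0.12],
    [0, 0, -0.1],
    [0, 0, -0.05],
    [0, 0, -0.025],
    [0, 0, 0]
  ],
  "twist": [0, 0, 0, 0, 0, 0, 0, 0]
}}

```text
time: 7.2
tool_pos: [0.5713, 0.0526, 0.1395]
tool_rot: [[-0.121, 0.993, 0.0], [0.993, 0.121, 0.0], [0.0, 0.0, -1.0]]
contact_force: [-0.3, -0.1, -0.8]
width: 0.0452
gripper_force: 41.4
```

Request:
{"method": "jog_arm", "body": {
  "xyz": [
    [-0.04, -0.02, 0],
    [-0.08, -0.035, 0],
    [-0.1, -0.045, 0],
    [-0.1, -0.045, 0],
    [-0.1, -0.045, 0],
    [-0.1, -0.045, 0],
    [-0.06, -0.023, 0],
    [-0.02, -0.01, 0],
    [0, 0, 0],
    [0, 0, 0],
    [0, 0, 0]
  ],
  "twist": [0.0106, 0, 0, 0, 0, 0, 0, 0, 0, 0, 0]
}}

```text
time: 8.3
tool_pos: [0.529, -0.071, 0.1392]
tool_rot: [[-0.089, 0.996, -0.0], [0.996, 0.089, 0.0], [0.0, -0.0, -1.0]]
contact_force: [-0.4, 0.3, -0.3]
width: 0.0453
gripper_force: 41.4
```

```bash
python3 -c "
from h import *
o=ctrl.get_obs();print(o['width'],o['gripper_force'],o['contact_force'])
V=wristview(o);a=ctrl.camera('wrist')
plan((.5287,-.0726,.036,5.1))
b=ctrl.camera('top')
cv2.imwrite('pics/w3.png',np.vstack([a,cv2.resize(b[165:245,230:400],(512,216))]))"
```

```text
0.04528867170745636 41.40930891036987 [-0.4001  0.3127 -0.3258]
t 8.35 at [ 0.529  -0.071   0.1392] yaw 5.100604200041216
(0.5287, -0.0726, 0.036, 5.1) twist 0.0 shift [-0.0076 -0.002   0.5161]
```

View pics/w3.png

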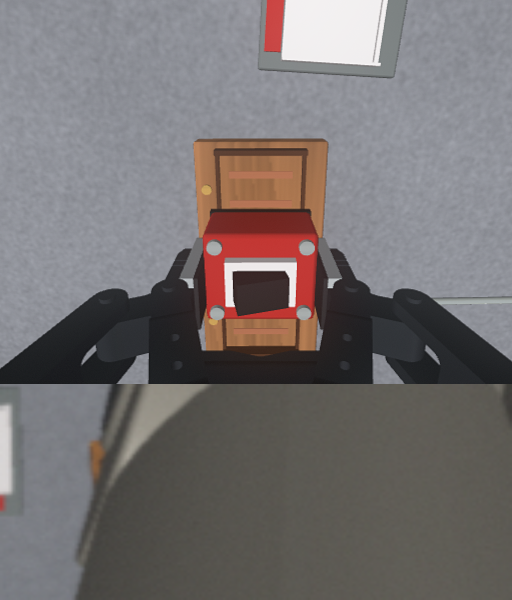

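Request:
{"method": "jog_arm", "body": {
  "xyz": [
    [-0.008, -0.002, 0.06],
    [0, 0, 0.1],
    [0, 0, 0.1],
    [0, 0, 0.1],
    [0, 0, 0.08],
    [0, 0, 0.04],
    [0, 0, 0.02],
    [0, 0, 0.01],
    [0, 0, 0.004],
    [0, 0, 0],
    [0, 0, 0]
  ],
  "twist": [0, 0, 0, 0, 0, 0, 0, 0, 0, 0, 0]
}}

```text
time: 9.5
tool_pos: [0.5288, -0.0735, 0.037]
tool_rot: [[-0.088, 0.996, 0.001], [0.996, 0.088, 0.0], [-0.0, 0.001, -1.0]]
contact_force: [-0.4, 0.2, -0.5]
width: 0.0453
gripper_force: 41.4
```

Request:
{"method": "jog_arm", "body": {
  "xyz": [
    [0, 0, 0.006],
    [0, 0, 0],
    [0, 0, 0]
  ],
  "twist": [0, 0, 0]
}}

```text
time: 9.8
tool_pos: [0.5288, -0.0734, 0.0359]
tool_rot: [[-0.088, 0.996, 0.001], [0.996, 0.088, 0.0], [0.0, 0.001, -1.0]]
contact_force: [-2.7, 0.4, 10.9]
width: 0.0452
gripper_force: 42.8
```

Contact. Release and rise.

Request:
{"method": "jog_arm", "body": {
  "xyz": [
    [0, 0, 0],
    [0, 0, 0],
    [0, 0, 0],
    [0, 0, 0],
    [0, 0, 0],
    [0, 0, -0.05],
    [0, 0, -0.1],
    [0, 0, -0.12],
    [0, 0, -0.12],
    [0, 0, -0.09],
    [0, 0, -0.05]
  ],
  "twist": [0, 0, 0, 0, 0, 0, 0, 0, 0, 0, 0],
  "hand": 1
}}

```text
time: 10.9
tool_pos: [0.5289, -0.0736, 0.1433]
tool_rot: [[-0.087, 0.996, 0.002], [0.996, 0.087, 0.0], [0.0, 0.002, -1.0]]
contact_force: [0.6, -0.6, -0.5]
width: 0.0848
gripper_force: 0.0
```

```bash
python3 -c "
from h import *
plan((.572,.1165,.14,7))"
```

```text
t 10.9 at [ 0.5289 -0.0736  0.1433] yaw 5.015190918135076
(0.572, 0.1165, 0.14, 7) twist -0.011 shift [0.9171 0.3295 0.0164]
```

Request:
{"method": "jog_arm", "body": {
  "xyz": [
    [0.05, 0.02, 0],
    [0.1, 0.036, 0],
    [0.13, 0.047, 0],
    [0.13, 0.047, 0],
    [0.13, 0.047, 0],
    [0.13, 0.047, 0],
    [0.12, 0.042, 0],
    [0.08, 0.028, 0],
    [0.037, 0.012, 0.02],
    [0.01, 0.003, 0],
    [0, 0, 0],
    [0, 0, 0]
  ],
  "twist": [-0.011, 0, 0, 0, 0, 0, 0, 0, 0, 0, 0, 0]
}}

```text
time: 12.1
tool_pos: [0.5716, 0.1152, 0.1373]
tool_rot: [[-0.121, 0.993, -0.0], [0.993, 0.121, -0.0], [-0.0, -0.0, -1.0]]
contact_force: [0.1, 0.9, -0.8]
width: 0.0853
gripper_force: 0.0
```

```bash
python3 -c "
from h import *
plan((.572,.1165,.027,7))"
```

```text
t 12.1 at [0.5716 0.1152 0.1373] yaw 6.92660783870042
(0.572, 0.1165, 0.027, 7) twist -0.0004 shift [0.0062 0.0026 0.5515]
```

Request:
{"method": "jog_arm", "body": {
  "xyz": [
    [0.006, 0.002, 0.06],
    [0, 0, 0.12],
    [0, 0, 0.12],
    [0, 0, 0.11],
    [0, 0, 0.08],
    [0, 0, 0.04],
    [0, 0, 0.02],
    [0, 0, 0],
    [0, 0, 0]
  ],
  "twist": [0, 0, 0, 0, 0, 0, 0, 0, 0]
}}

```text
time: 13.0
tool_pos: [0.5725, 0.1178, 0.028]
tool_rot: [[-0.122, 0.993, 0.001], [0.993, 0.122, 0.0], [0.0, 0.001, -1.0]]
contact_force: [0.3, -0.7, -0.2]
width: 0.0855
gripper_force: 0.0
```

Request:
{"method": "jog_arm", "body": {
  "xyz": [
    [0, 0, 0],
    [0, 0, 0],
    [0, 0, 0],
    [0, 0, 0],
    [0, 0, 0],
    [0, 0, 0],
    [0, 0, 0],
    [0, 0, 0]
  ],
  "twist": [0, 0, 0, 0, 0, 0, 0, 0],
  "hand": -1
}}

```text
time: 13.8
tool_pos: [0.5722, 0.1179, 0.0278]
tool_rot: [[-0.122, 0.993, 0.0], [0.993, 0.122, 0.0], [0.0, 0.0, -1.0]]
contact_force: [-2.1, 0.9, 6.8]
width: 0.0453
gripper_force: 40.8
```

Request:
{"method": "jog_arm", "body": {
  "xyz": [
    [0, 0, -0.05],
    [0, 0, -0.1],
    [0, 0, -0.12],
    [0, 0, -0.12],
    [0, 0, -0.1],
    [0, 0, -0.05],
    [0, 0, -0.025],
    [0, 0, 0]
  ],
  "twist": [0, 0, 0, 0, 0, 0, 0, 0]
}}

```text
time: 14.6
tool_pos: [0.572, 0.1179, 0.1405]
tool_rot: [[-0.122, 0.993, 0.0], [0.993, 0.122, 0.0], [0.0, 0.0, -1.0]]
contact_force: [0.2, 0.0, -0.9]
width: 0.0451
gripper_force: 41.4
```

```bash
python3 -c "
from h import *
plan((.5342,-.1331,.14,5.1))"
```

```text
t 14.6 at [0.572  0.1179 0.1405] yaw 7.017297019550274
(0.5342, -0.1331, 0.14, 5.1) twist 0.0107 shift [-1.2331 -0.2999  0.0027]
```

Request:
{"method": "jog_arm", "body": {
  "xyz": [
    [-0.05, -0.015, 0],
    [-0.1, -0.025, 0],
    [-0.15, -0.035, 0],
    [-0.16, -0.04, 0],
    [-0.16, -0.04, 0],
    [-0.16, -0.04, 0],
    [-0.16, -0.04, 0],
    [-0.14, -0.032, 0],
    [-0.1, -0.023, 0],
    [-0.046, -0.01, 0],
    [0, 0, 0],
    [0, 0, 0]
  ],
  "twist": [0.0107, 0, 0, 0, 0, 0, 0, 0, 0, 0, 0, 0]
}}

```text
time: 15.8
tool_pos: [0.5342, -0.1312, 0.1399]
tool_rot: [[-0.088, 0.996, -0.001], [0.996, 0.088, 0.0], [0.0, -0.001, -1.0]]
contact_force: [0.7, -0.0, -0.9]
width: 0.0449
gripper_force: 41.4
```

```bash
python3 -c "
from h import *
plan((.5342,-.1317,.0368,5.1))
V=wristview(ctrl.get_obs());a=ctrl.camera('wrist');cv2.imwrite('pics/w4.png',a)
print(proj([(.5287,-.0714,.048),(.5287,-.0714,.018)],'wrist',V))"
```

```text
t 15.8 at [ 0.5342 -0.1312  0.1399] yaw 5.074523689862626
(0.5342, -0.1317, 0.0368, 5.1) twist -0.0001 shift [-0.0027 -0.0003  0.5155]
[[258.2218 114.2331]
 [258.549  111.2761]]
```

View pics/w4.png

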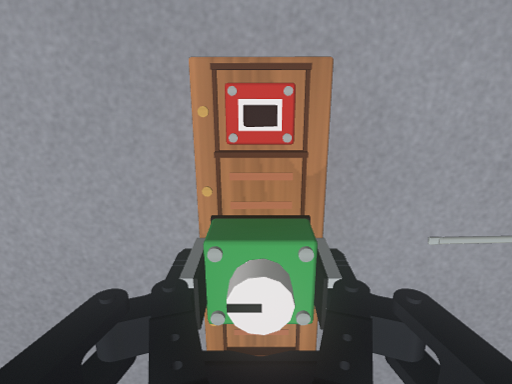

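Request:
{"method": "jog_arm", "body": {
  "xyz": [
    [-0.002, 0, 0.06],
    [0, 0, 0.1],
    [0, 0, 0.1],
    [0, 0, 0.1],
    [0, 0, 0.08],
    [0, 0, 0.04],
    [0, 0, 0.02],
    [0, 0, 0.01],
    [0, 0, 0.005],
    [0, 0, 0],
    [0, 0, 0]
  ],
  "twist": [0, 0, 0, 0, 0, 0, 0, 0, 0, 0, 0]
}}

```text
time: 16.95
tool_pos: [0.5346, -0.1323, 0.0378]
tool_rot: [[-0.089, 0.996, 0.001], [0.996, 0.089, 0.0], [-0.0, 0.001, -1.0]]
contact_force: [-0.3, -0.3, -0.8]
width: 0.0453
gripper_force: 41.4
```

Request:
{"method": "jog_arm", "body": {
  "xyz": [
    [0, 0, 0.006],
    [0, 0, 0],
    [0, 0, 0]
  ],
  "twist": [0, 0, 0]
}}

```text
time: 17.25
tool_pos: [0.5346, -0.1323, 0.0368]
tool_rot: [[-0.088, 0.996, 0.001], [0.996, 0.088, 0.0], [0.0, 0.001, -1.0]]
contact_force: [-3.3, 1.2, 12.3]
width: 0.0452
gripper_force: 43.1
```

Request:
{"method": "jog_arm", "body": {
  "xyz": [
    [0, 0, 0],
    [0, 0, 0],
    [0, 0, 0],
    [0, 0, 0],
    [0, 0, 0],
    [0, 0, -0.05],
    [0, 0, -0.1],
    [0, 0, -0.12],
    [0, 0, -0.12],
    [0, 0, -0.09],
    [0, 0, -0.05]
  ],
  "twist": [0, 0, 0, 0, 0, 0, 0, 0, 0, 0, 0],
  "hand": 1
}}

```text
time: 18.35
tool_pos: [0.5349, -0.1325, 0.1441]
tool_rot: [[-0.088, 0.996, 0.002], [0.996, 0.088, 0.0], [-0.0, 0.002, -1.0]]
contact_force: [-1.0, -0.2, 0.5]
width: 0.0852
gripper_force: 0.0
```

```bash
python3 -c "
from h import *
plan((.5645,.1833,.15,7))"
```

```text
t 18.35 at [ 0.5349 -0.1325  0.1441] yaw 5.070187334297487
(0.5645, 0.1833, 0.15, 7) twist -0.0107 shift [ 1.5491  0.3395 -0.0293]
```

Request:
{"method": "jog_arm", "body": {
  "xyz": [
    [0.05, 0.01, -0.03],
    [0.12, 0.026, 0],
    [0.18, 0.04, 0],
    [0.2, 0.044, 0],
    [0.2, 0.044, 0],
    [0.2, 0.044, 0],
    [0.2, 0.044, 0],
    [0.18, 0.04, 0],
    [0.12, 0.026, 0],
    [0.07, 0.015, 0],
    [0.029, 0.006, 0],
    [0, 0, 0]
  ],
  "twist": [-0.0107, 0, 0, 0, 0, 0, 0, 0, 0, 0, 0, 0]
}}

```text
time: 19.55
tool_pos: [0.5639, 0.1833, 0.1478]
tool_rot: [[-0.123, 0.992, -0.001], [0.992, 0.123, -0.0], [-0.0, -0.001, -1.0]]
contact_force: [0.1, -0.8, -1.0]
width: 0.0855
gripper_force: 0.0
```

Request:
{"method": "jog_arm", "body": {
  "xyz": [
    [0, 0, 0],
    [0, 0, 0]
  ],
  "twist": [0, 0]
}}

```text
time: 19.75
tool_pos: [0.5643, 0.182, 0.1482]
tool_rot: [[-0.12, 0.993, 0.0], [0.993, 0.12, -0.0], [-0.0, 0.0, -1.0]]
contact_force: [0.5, 0.1, -0.3]
width: 0.0854
gripper_force: 0.0
```

```bash
python3 -c "
from h import *
plan((.5645,.1833,.0275,7))"
```

```text
t 19.75 at [0.5643 0.182  0.1482] yaw 6.90540250797028
(0.5645, 0.1833, 0.0275, 7) twist -0.0005 shift [0.0065 0.0019 0.6036]
```

Request:
{"method": "jog_arm", "body": {
  "xyz": [
    [0.005, 0.001, 0.06],
    [0, 0, 0.12],
    [0, 0, 0.13],
    [0, 0, 0.13],
    [0, 0, 0.09],
    [0, 0, 0.05],
    [0, 0, 0.023],
    [0, 0, 0],
    [0, 0, 0]
  ],
  "twist": [0, 0, 0, 0, 0, 0, 0, 0, 0]
}}

```text
time: 20.65
tool_pos: [0.5647, 0.1845, 0.0282]
tool_rot: [[-0.122, 0.993, 0.001], [0.993, 0.122, 0.0], [0.0, 0.001, -1.0]]
contact_force: [0.6, 0.8, 0.3]
width: 0.0854
gripper_force: 0.0
```

Request:
{"method": "jog_arm", "body": {
  "xyz": [
    [0, 0, 0],
    [0, 0, 0],
    [0, 0, 0],
    [0, 0, 0],
    [0, 0, 0],
    [0, 0, 0],
    [0, 0, 0],
    [0, 0, 0]
  ],
  "twist": [0, 0, 0, 0, 0, 0, 0, 0],
  "hand": -1
}}

```text
time: 21.45
tool_pos: [0.5645, 0.1846, 0.0281]
tool_rot: [[-0.122, 0.993, 0.0], [0.993, 0.122, 0.0], [0.0, 0.0, -1.0]]
contact_force: [-1.7, 0.6, 7.3]
width: 0.0455
gripper_force: 40.8
```

Request:
{"method": "jog_arm", "body": {
  "xyz": [
    [0, 0, -0.05],
    [0, 0, -0.1],
    [0, 0, -0.12],
    [0, 0, -0.12],
    [0, 0, -0.1],
    [0, 0, -0.08],
    [0, 0, -0.04],
    [0, 0, 0]
  ],
  "twist": [0, 0, 0, 0, 0, 0, 0, 0]
}}

```text
time: 22.25
tool_pos: [0.5646, 0.1847, 0.1505]
tool_rot: [[-0.122, 0.993, 0.001], [0.993, 0.122, 0.001], [0.001, 0.001, -1.0]]
contact_force: [0.0, 0.2, -0.4]
width: 0.0454
gripper_force: 41.4
```

```bash
python3 -c "
from h import *
plan((.5398,-.1949,.15,5.1))"
```

```text
t 22.25 at [0.5646 0.1847 0.1505] yaw 7.0140097119106635
(0.5398, -0.1949, 0.15, 5.1) twist 0.0106 shift [-1.8793 -0.2922  0.0023]
```

Request:
{"method": "jog_arm", "body": {
  "xyz": [
    [-0.06, -0.01, 0],
    [-0.13, -0.02, 0],
    [-0.2, -0.031, 0],
    [-0.22, -0.034, 0],
    [-0.22, -0.034, 0],
    [-0.22, -0.034, 0],
    [-0.22, -0.034, 0],
    [-0.22, -0.034, 0],
    [-0.18, -0.03, 0],
    [-0.12, -0.018, 0],
    [-0.06, -0.01, 0],
    [-0.023, -0.003, 0]
  ],
  "twist": [0.0106, 0, 0, 0, 0, 0, 0, 0, 0, 0, 0, 0]
}}

```text
time: 23.45
tool_pos: [0.5388, -0.1953, 0.1488]
tool_rot: [[-0.086, 0.996, -0.001], [0.996, 0.086, -0.0], [-0.0, -0.001, -1.0]]
contact_force: [-0.0, 0.2, -1.7]
width: 0.0449
gripper_force: 41.4
```

Request:
{"method": "jog_arm", "body": {
  "xyz": [
    [0, 0, 0],
    [0, 0, 0],
    [0, 0, 0]
  ],
  "twist": [0, 0, 0]
}}

```text
time: 23.75
tool_pos: [0.54, -0.1925, 0.1494]
tool_rot: [[-0.091, 0.996, -0.0], [0.996, 0.091, 0.0], [0.0, -0.0, -1.0]]
contact_force: [-0.3, -0.4, 0.2]
width: 0.0451
gripper_force: 41.4
```

```bash
python3 -c "
from h import *
plan((.5398,-.1936,.0371,5.1))"
```

```text
t 23.75 at [ 0.54   -0.1925  0.1494] yaw 5.197952534368339
(0.5398, -0.1936, 0.0371, 5.1) twist 0.0005 shift [-0.0053 -0.0016  0.5614]
```

Request:
{"method": "jog_arm", "body": {
  "xyz": [
    [-0.004, -0.001, 0.06],
    [0, 0, 0.11],
    [0, 0, 0.12],
    [0, 0, 0.12],
    [0, 0, 0.08],
    [0, 0, 0.04],
    [0, 0, 0.02],
    [0, 0, 0.006],
    [0, 0, 0.004],
    [0, 0, 0],
    [0, 0, 0]
  ],
  "twist": [0, 0, 0, 0, 0, 0, 0, 0, 0, 0, 0]
}}

```text
time: 24.85
tool_pos: [0.54, -0.1947, 0.038]
tool_rot: [[-0.089, 0.996, 0.001], [0.996, 0.089, -0.0], [-0.0, 0.001, -1.0]]
contact_force: [-0.3, -0.1, -1.0]
width: 0.0454
gripper_force: 41.4
```

Request:
{"method": "jog_arm", "body": {
  "xyz": [
    [0, 0, 0.006],
    [0, 0, 0],
    [0, 0, 0]
  ],
  "twist": [0, 0, 0]
}}

```text
time: 25.15
tool_pos: [0.54, -0.1947, 0.0371]
tool_rot: [[-0.089, 0.996, 0.001], [0.996, 0.089, 0.0], [0.0, 0.001, -1.0]]
contact_force: [-2.3, 1.9, 11.6]
width: 0.0452
gripper_force: 43.0
```

Request:
{"method": "jog_arm", "body": {
  "xyz": [
    [0, 0, 0],
    [0, 0, 0],
    [0, 0, 0],
    [0, 0, 0],
    [0, 0, 0],
    [0, 0, -0.05],
    [0, 0, -0.1],
    [0, 0, -0.12],
    [0, 0, -0.12],
    [0, 0, -0.1],
    [0, 0, -0.07]
  ],
  "twist": [0, 0, 0, 0, 0, 0, 0, 0, 0, 0, 0],
  "hand": 1
}}

```text
time: 26.25
tool_pos: [0.54, -0.1949, 0.1503]
tool_rot: [[-0.089, 0.996, 0.002], [0.996, 0.089, -0.0], [-0.0, 0.001, -1.0]]
contact_force: [-0.0, 0.0, -0.9]
width: 0.0852
gripper_force: 0.0
```

```bash
python3 -c "
from h import *
plan((.565,.246,.15,7))"
```

```text
t 26.25 at [ 0.54   -0.1949  0.1503] yaw 5.085062085032298
(0.565, 0.246, 0.15, 7) twist -0.0106 shift [2.1729 0.3929 0.0015]
```

Request:
{"method": "jog_arm", "body": {
  "xyz": [
    [0.06, 0.011, 0],
    [0.13, 0.024, 0],
    [0.2, 0.036, 0],
    [0.22, 0.04, 0],
    [0.22, 0.04, 0],
    [0.22, 0.04, 0],
    [0.22, 0.04, 0],
    [0.22, 0.04, 0],
    [0.22, 0.04, 0],
    [0.2, 0.036, 0],
    [0.15, 0.027, 0],
    [0.08, 0.014, 0]
  ],
  "twist": [-0.0106, 0, 0, 0, 0, 0, 0, 0, 0, 0, 0, 0]
}}

```text
time: 27.45
tool_pos: [0.5635, 0.2433, 0.1472]
tool_rot: [[-0.127, 0.992, -0.001], [0.992, 0.127, -0.0], [0.0, -0.001, -1.0]]
contact_force: [-0.1, -0.3, -0.8]
width: 0.0853
gripper_force: 0.0
```

Request:
{"method": "jog_arm", "body": {
  "xyz": [
    [0.033, 0.005, 0],
    [0, 0, 0],
    [0, 0, 0],
    [0, 0, 0]
  ],
  "twist": [0, 0, 0, 0]
}}

```text
time: 27.85
tool_pos: [0.5653, 0.2445, 0.1484]
tool_rot: [[-0.12, 0.993, -0.0], [0.993, 0.12, -0.0], [-0.0, -0.0, -1.0]]
contact_force: [-0.4, 0.5, 0.2]
width: 0.0855
gripper_force: 0.0
```

```bash
python3 -c "
from h import *
plan((.565,.246,.0275,7))"
```

```text
t 27.85 at [0.5653 0.2445 0.1484] yaw 6.8887341608922235
(0.565, 0.246, 0.0275, 7) twist -0.0006 shift [ 0.0077 -0.0003  0.6045]
```

Request:
{"method": "jog_arm", "body": {
  "xyz": [
    [0.004, 0, 0.06],
    [0, 0, 0.12],
    [0, 0, 0.13],
    [0, 0, 0.13],
    [0, 0, 0.09],
    [0, 0, 0.05],
    [0, 0, 0.024],
    [0, 0, 0],
    [0, 0, 0]
  ],
  "twist": [0, 0, 0, 0, 0, 0, 0, 0, 0]
}}

```text
time: 28.75
tool_pos: [0.5654, 0.247, 0.0282]
tool_rot: [[-0.122, 0.993, 0.001], [0.993, 0.122, 0.0], [0.0, 0.001, -1.0]]
contact_force: [0.3, -0.2, -0.1]
width: 0.0857
gripper_force: 0.0
```

Request:
{"method": "jog_arm", "body": {
  "xyz": [
    [0, 0, 0],
    [0, 0, 0],
    [0, 0, 0],
    [0, 0, 0],
    [0, 0, 0],
    [0, 0, 0],
    [0, 0, 0],
    [0, 0, 0]
  ],
  "twist": [0, 0, 0, 0, 0, 0, 0, 0],
  "hand": -1
}}

```text
time: 29.55
tool_pos: [0.5651, 0.2472, 0.0281]
tool_rot: [[-0.122, 0.993, 0.0], [0.993, 0.122, 0.001], [0.0, 0.0, -1.0]]
contact_force: [-1.5, -0.9, 7.0]
width: 0.0454
gripper_force: 40.9
```

Request:
{"method": "jog_arm", "body": {
  "xyz": [
    [0, 0, -0.05],
    [0, 0, -0.1],
    [0, 0, -0.12],
    [0, 0, -0.12],
    [0, 0, -0.1],
    [0, 0, -0.08],
    [0, 0, -0.04],
    [0, 0, 0]
  ],
  "twist": [0, 0, 0, 0, 0, 0, 0, 0]
}}

```text
time: 30.35
tool_pos: [0.5653, 0.2473, 0.1505]
tool_rot: [[-0.122, 0.993, 0.001], [0.993, 0.122, 0.001], [0.001, 0.001, -1.0]]
contact_force: [0.1, 0.1, -1.5]
width: 0.0454
gripper_force: 41.3
```

```bash
python3 -c "
from h import *
plan((.5453,-.2566,.15,5.1))"
```

```text
t 30.35 at [0.5653 0.2473 0.1505] yaw 7.013649310318571
(0.5453, -0.2566, 0.15, 5.1) twist 0.0106 shift [-2.5004 -0.3235  0.0024]
```

Offset about −1.2 mm: target y −0.2554.

Request:
{"method": "jog_arm", "body": {
  "xyz": [
    [-0.06, -0.008, 0],
    [-0.13, -0.017, 0],
    [-0.2, -0.026, 0],
    [-0.22, -0.028, 0],
    [-0.22, -0.028, 0],
    [-0.22, -0.028, 0],
    [-0.22, -0.028, 0],
    [-0.22, -0.028, 0],
    [-0.22, -0.028, 0],
    [-0.22, -0.028, 0],
    [-0.22, -0.028, 0],
    [-0.2, -0.026, 0]
  ],
  "twist": [0.0106, 0, 0, 0, 0, 0, 0, 0, 0, 0, 0, 0]
}}

```text
time: 31.55
tool_pos: [0.5455, -0.2293, 0.1486]
tool_rot: [[-0.086, 0.996, -0.002], [0.996, 0.086, -0.0], [-0.0, -0.002, -1.0]]
contact_force: [0.2, 0.2, -0.6]
width: 0.0453
gripper_force: 41.3
```

Request:
{"method": "jog_arm", "body": {
  "xyz": [
    [-0.1, -0.015, 0],
    [-0.04, -0.007, 0],
    [0, 0, 0],
    [0, 0, 0],
    [0, 0, 0],
    [0, 0, 0]
  ],
  "twist": [0, 0, 0, 0, 0, 0]
}}

```text
time: 32.15
tool_pos: [0.5456, -0.2535, 0.1494]
tool_rot: [[-0.09, 0.996, -0.0], [0.996, 0.09, 0.0], [0.0, -0.0, -1.0]]
contact_force: [-0.0, 0.2, 0.3]
width: 0.0457
gripper_force: 41.3
```

```bash
python3 -c "
from h import *
plan((.5453,-.2554,.0371,5.1))
a=ctrl.camera('wrist');cv2.imwrite('pics/w5.png',a)"
```

```text
t 32.15 at [ 0.5456 -0.2535  0.1494] yaw 5.190850560849599
(0.5453, -0.2554, 0.0371, 5.1) twist 0.0005 shift [-0.0093 -0.0023  0.5617]
```

View pics/w5.png

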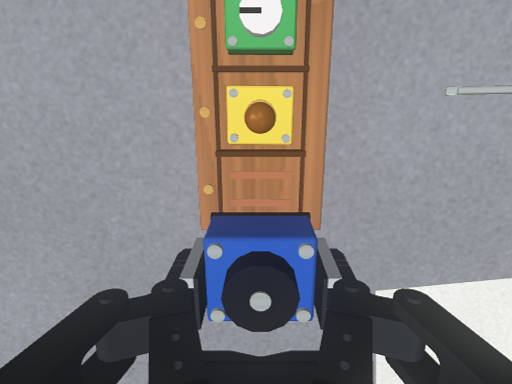

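Request:
{"method": "jog_arm", "body": {
  "xyz": [
    [-0.006, -0.002, 0.06],
    [0, 0, 0.11],
    [0, 0, 0.12],
    [0, 0, 0.12],
    [0, 0, 0.08],
    [0, 0, 0.04],
    [0, 0, 0.02],
    [0, 0, 0.006],
    [0, 0, 0.004],
    [0, 0, 0],
    [0, 0, 0]
  ],
  "twist": [0, 0, 0, 0, 0, 0, 0, 0, 0, 0, 0]
}}

```text
time: 33.3
tool_pos: [0.5453, -0.2561, 0.0381]
tool_rot: [[-0.089, 0.996, 0.001], [0.996, 0.089, -0.0], [-0.0, 0.001, -1.0]]
contact_force: [-0.6, 0.2, -0.1]
width: 0.0456
gripper_force: 41.3
```

Request:
{"method": "jog_arm", "body": {
  "xyz": [
    [0, 0, 0.006],
    [0, 0, 0],
    [0, 0, 0]
  ],
  "twist": [0, 0, 0]
}}

```text
time: 33.6
tool_pos: [0.5453, -0.2561, 0.0371]
tool_rot: [[-0.089, 0.996, 0.001], [0.996, 0.089, 0.0], [0.0, 0.001, -1.0]]
contact_force: [-3.5, 1.3, 11.7]
width: 0.0454
gripper_force: 42.7
```

Request:
{"method": "jog_arm", "body": {
  "xyz": [
    [0, 0, 0],
    [0, 0, 0],
    [0, 0, 0],
    [0, 0, 0],
    [0, 0, 0],
    [0, 0, -0.05],
    [0, 0, -0.1],
    [0, 0, -0.12],
    [0, 0, -0.12],
    [0, 0, -0.12],
    [0, 0, -0.12],
    [0, 0, -0.12]
  ],
  "twist": [0, 0, 0, 0, 0, 0, 0, 0, 0, 0, 0, 0],
  "hand": 1
}}

```text
time: 34.8
tool_pos: [0.5448, -0.2561, 0.1881]
tool_rot: [[-0.089, 0.996, 0.0], [0.996, 0.089, -0.0], [-0.0, 0.0, -1.0]]
contact_force: [-0.4, -1.5, -0.0]
width: 0.0854
gripper_force: 0.0
```

Request:
{"method": "jog_arm", "body": {
  "xyz": [
    [-0.05, 0, -0.1],
    [-0.12, 0, -0.1],
    [-0.15, 0, -0.05],
    [-0.15, 0, 0],
    [-0.1, 0, 0],
    [-0.05, 0, 0],
    [0, 0, 0],
    [0, 0, 0],
    [0, 0, 0],
    [0, 0, 0]
  ],
  "twist": [0, 0, 0, 0, 0, 0, 0, 0, 0, 0]
}}

```text
time: 35.8
tool_pos: [0.5563, -0.3784, 0.2364]
tool_rot: [[-0.09, 0.996, 0.0], [0.996, 0.09, 0.0], [0.0, 0.0, -1.0]]
contact_force: [1.3, -0.4, -0.3]
width: 0.0855
gripper_force: 0.0
```

```bash
python3 -c "
from h import *
o=ctrl.get_obs();V=wristview(o);a=ctrl.camera('wrist');print(o['time'],o['tool_pos'])
a=cv2.resize(a,(800,600))
for p in [(.5287,-.0714),(.5342,-.1331),(.5398,-.1949),(.5453,-.2566)]:
    q=proj([(*p,.048)],'wrist',V)[0]*800/512;cv2.drawMarker(a,tuple(int(v) for v in q),(255,0,255),0,10);print(q)
for n in ['lamp','buzzer','switch','dial']: print(n,[(np.round(d['location'],4),round(d['p'],2)) for d in ctrl.find_in('wrist',n)[:1]])
cv2.imwrite('pics/w6.png',a)"
```

```text
35.8 [ 0.5563 -0.3784  0.2364]
[ 405.083  -392.9733]
[ 404.9098 -222.8382]
[404.9313 -75.4901]
[404.7896  52.9391]
lamp []
buzzer [(array([ 0.54  , -0.2556,  0.0497]), 0.93)]
switch []
dial []
```

View pics/w6.png

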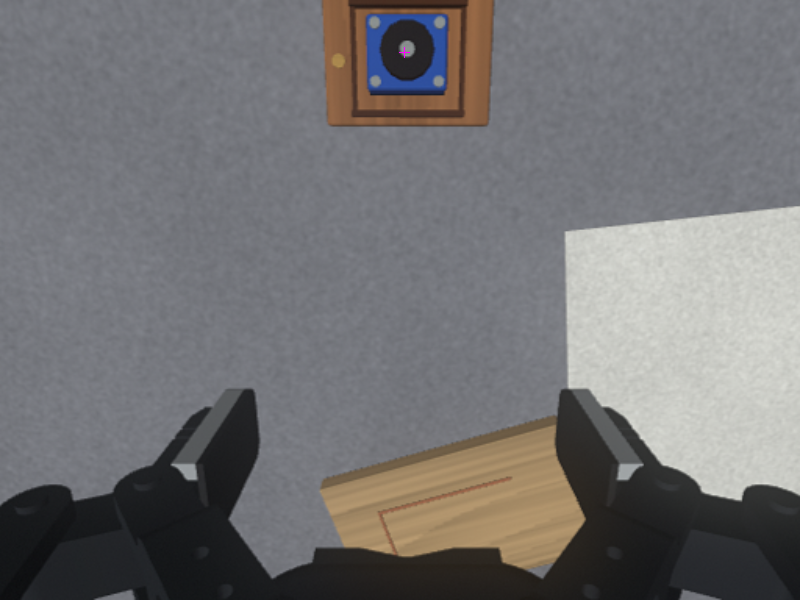

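```bash
python3 -c "
from h import *
a=ctrl.camera('top')
cv2.imwrite('pics/t2.png',cv2.resize(a[160:250,240:400],None,fx=5,fy=5,interpolation=cv2.INTER_CUBIC))
for n in ['lamp','buzzer','switch','dial']: print(n,[(np.round(d['location'],4),round(d['p'],2)) for d in ctrl.find_in('top',n)[:1]])
o=ctrl.get_obs();print(o['qvel'])"
```

```text
lamp [(array([ 0.5361, -0.1916,  0.0478]), 0.82)]
buzzer [(array([ 0.5411, -0.251 ,  0.0458]), 0.8)]
switch [(array([ 0.5287, -0.0708,  0.0504]), 0.64)]
dial [(array([ 0.5321, -0.132 ,  0.047 ]), 0.85)]
[-0.0141  0.0487 -0.0837 -0.0505  0.0073  0.0609 -0.0113]
```

View pics/t2.png

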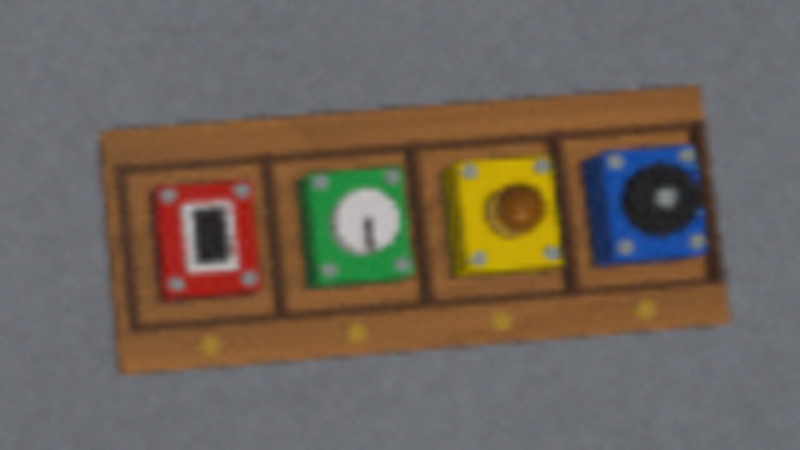

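The board reads switch, dial, lamp and buzzer from left to right. Each module is square in its bay, within about 3 mm of centre by the trained networks (buzzer about 7 mm in the top view, but 1–5 mm in the wrist view), and the arm is clear.

```bash
python3 -c "
from workcell import ctrl
print(ctrl.job_done())"
```

```text
the job is handed in; nothing more can be done
None
```

All four modules are in the board in mirrored order (left to right: switch, dial, lamp, buzzer), flat and square in their bays by the camera check. The job was handed in at about 36 s; no verdict came back.

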